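# Clear the tool case and shut its lid

### The job

Close the open tool case. Its lid goes fully down only when nothing inside stands higher than the rim, so first take out whatever is too tall and stand it upright on the black rubber mat: in the end every tall thing stands on the mat and the lid is shut. Leave the short jar, the drill and the spanner where they are.

Things in the scene. Friction and masses are not known exactly. Their poses are not given: they have to be found in the camera images.
- case: Open black tool case, fixed, 260 (x) x 180 (y) x 110 (z) mm, walls and floor 5 mm, no dividers. Origin: centre of its underside, on the table. Lid hinged along the +y rim (robot's left). Yaw up to 0.25 rad. Of can, torch and jar, one stands in its -x half, one in its +x half (within 35 mm of the middle in y), the third on the mat; which is where varies.
- lid (a joint): Lid angle, rad: 0 = shut, flat on the rim; 1.57 = upright; stops at 1.95, leaning out over +y; starts at 1.6 to 1.85. Stiff hinge: the lid stays where it is left; 1 to 4 N at its free edge move it. A flat grey plate 260 x 180 x 8 mm, 0.3 kg, no handle, ribs under 1 mm: push it over by its outer face, then press its top down.
- lid_hinge (a point): Middle of the lid's hinge line, at case (0, 90, 110.5) mm. The hinge line runs along the case's x axis. The frame turns with the lid: -y runs from the hinge along the plate to the free edge, z is the plate's outer normal (up when shut). The outer face is at z = 8 mm.
- lid_edge (a point): Middle of the lid's free edge, on the outer face, 180 mm from the hinge line. Frame as lid_hinge.
- mat: Flat black rubber mat, fixed to the table, 280 (x) x 200 (y) x 5 mm thick, to the right of the case. Origin at the centre of its underside. One of the three things stands near its middle at the start; there is room for all three.
- spray_can: Tall bare-metal spray can with a paper band and a white cap, round, 165 mm high: body 50 mm diameter up to 118 mm, cap 41 mm diameter from 128 to 165 mm. About 0.25 kg. Loose, upright at the start, in the case (where it stands 60 mm above the rim) or on the mat. Origin at the centre of its underside; z up along its axis.
- torch: Dark metal hand torch standing on its lens, round, 160 mm high: head 50 mm diameter up to 35 mm, barrel 34 mm diameter from 48 to 160 mm. About 0.22 kg. Loose, upright at the start, in the case (where it stands 55 mm above the rim) or on the mat. Origin at the centre of its underside (the lens); z up along its axis.
- screw_jar: Short clear or greyish plastic jar with a dark metal cap, 58 mm diameter, 70 mm high, loose, upright, in the case or on the mat. Low enough for the lid. Origin at the centre of its underside. Not to be moved.
- drill: Grey and black cordless drill standing on its battery (120 x 75 mm foot, 200 mm high), left of the case and farther off. Origin at the centre of its underside. Not to be moved.
- wrench: Steel spanner, 170 mm long, lying flat on the table beyond the case and the mat. Not to be moved.

How it is judged:
By the outcome, as a careful person would: the job done as asked, in the order asked, and still so for the second after the job is handed in, with the robot touching nothing.
It also fails if it takes over 72 s, if anything falls off the work surface, if the arm or the gripper's body presses on something with over 40 N, if the wrist force passes 120 N, or if a joint passes its speed limit or range.

### The arm

A 6-joint arm with a two-finger parallel gripper is mounted at the origin on the work surface. World frame = base frame: x ahead of the robot, y to its left, z up, the work surface at z = 0. Lengths are in m, angles in rad, forces in N, time in s.
With the tool pointing down it reaches from about 0.325 to 0.775 m from the base axis. Payload 5.5 kg.
Tool frame: the origin (TCP) lies between the finger pads; the fingertips stand 8 mm ahead of it and the grasp point (between the pads) lies 11 mm behind it (tcp_to_tips is the distance from the TCP to the fingertips, in m); z points along the fingers, y is the direction in which the jaws open and shut (so a half turn about z gives the same grasp; the last joint's range is limited). The gripper opens to 88 mm and grips with 3 to 60 N. Pads are 20 mm wide; open, the fingers measure 115 mm over their backs; the gripper's body (75 mm by 178 mm) begins 61 mm behind the grasp point.
Start: joints at [1.045, 0.091, 1.231, -0, 1.82, -0.057], TCP at [0.271, 0.535, 0.231] pointing down, gripper open.
Joint ranges: [-2.87, 2.87], [-0.86, 2.18], [0.17, 2.46], [-1.51, 4.65], [0.06, 2.69], [-2.65, 2.65]. Speed limits (rad/s): [2.57, 2.57, 3.01, 3.14, 3.14, 3.14].

### API

Orientations are given as a unit quaternion [w, x, y, z].
In Python, from bench import * gives the robot as it stands. Calls block until the motion is done:
- move_to(position, orientation): joint-space move of the TCP to a pose.
- move_l(position, speed=0.15, orientation=None): straight line of the TCP; orientation=None keeps the orientation; speed is the mean speed in m/s.
- movej(angles): joint-space move.
- gripper_open() and close(): open the fingers fully, or close them until they stop; the grip force is fixed at half the most.
- hold(seconds).
- inverse_kinematics(position, orientation): joint angles nearest the present ones, or None.
- state(): the state.
- get_image(name): name is "scene" or "top" or "wrist"; returns a dict with "frame" (420x560x3 uint8, blue, green, red), "depth" (420x560 float32, m along the optical axis (not along the pixel's ray), 0 where there is no reading), "camera_matrix" (3x3 intrinsics, pixels), "view" (4x4, takes a point from world to camera coordinates). Camera axes: x right, y up, looking along -z (the intrinsics and any distortion apply to the point x, -y, -z); pixel columns grow to the right and rows downward; lengths in m; the calibration is good to about 2 mm. A picture is of the moment at which its call begins.
A pose or a line that the arm cannot do raises IKError and nothing moves.
- job_done(): hands the job in, once; it reports no verdict.
The state is a dict: "time": time; "joint_pos": joint angles; "dq": joint speeds; "joint_torque": joint torques, N m; "ee_pos": TCP position; "ee_rot": TCP orientation; "ft_force": force on the tool from outside, world axes, zero at the start; "moment": the same for the moment, N m; "finger_gap": finger opening in m.
Only numpy, scipy, OpenCV 4.12 (cv2) and the standard library are available. Lean on these libraries where they do the work, as an engineer would, in place of code of your own. Each camera call takes 0.05 s, during which the arm holds its last target.

## Working session

There is one attempt and no reset: what is moved stays moved. The work goes in short steps, each a Python script; the robot and the scene stay as the last script left them, time stands still between calls to the robot, and variables do not carry over. Pictures are saved under pics/ and viewed, and the job is handed in when it is done.

```bash
ls; mkdir -p pics
python3 - <<'E'
from bench import *
import cv2,numpy as np
for n in ("scene","top","wrist"):
    d=get_image(n); cv2.imwrite(f"pics/{n}0.png",d["frame"]); np.savez(f"{n}0.npz",**d)
    print(n,d["camera_matrix"].tolist(),np.round(d["view"],3).tolist(),[k for k in d])
print(state())
E
```

```text
pics
scene [[467.90269899701786, 0.0, 273.5815242544807], [0.0, 467.90269899701786, 209.77132532731164], [0.0, 0.0, 1.0]] [[-0.325, 0.946, 0.006, 0.153], [-0.708, -0.248, 0.661, 0.391], [0.627, 0.211, 0.75, -1.469], [0.0, 0.0, 0.0, 1.0]] ['frame', 'depth', 'camera_matrix', 'view']
top [[514.416205113243, 0.0, 276.2669428517027], [0.0, 514.416205113243, 205.47390708359046], [0.0, 0.0, 1.0]] [[-0.022, -1.0, 0.006, 0.077], [0.991, -0.021, 0.133, -0.625], [-0.133, 0.009, 0.991, -1.118], [0.0, 0.0, 0.0, 1.0]] ['frame', 'depth', 'camera_matrix', 'view']
wrist [[318.3502517915902, 0.0, 283.2122913464311], [0.0, 318.3502517915902, 202.94388630784943], [0.0, 0.0, 1.0]] [[0.451, 0.892, -0.001, -0.6], [-0.863, 0.436, -0.256, 0.032], [-0.228, 0.117, 0.967, -0.388], [0.0, 0.0, 0.0, 1.0]] ['frame', 'depth', 'camera_matrix', 'view']
{'time': 0.15, 'joint_pos': array([ 1.04527465e+00,  9.17163108e-02,  1.23160851e+00, -1.43997118e-05,
        1.81977023e+00, -5.67170169e-02]), 'dq': array([ 7.39129497e-06, -2.82456146e-03, -3.87968886e-03,  1.23677419e-04,
        6.12580315e-04, -5.74296318e-04]), 'joint_torque': array([ 1.23465783e-03, -4.47044492e+01, -4.06909418e+01,  6.98715309e-02,
        2.74388690e-02, -1.24716676e-04]), 'ee_pos': array([0.27100566, 0.53508293, 0.22974883]), 'ee_rot': array([-2.08927553e-04,  2.32263358e-01,  9.72652645e-01, -7.21595621e-04]), 'ft_force': array([ 0.95210572,  0.3392183 , -0.26205681]), 'moment': array([-0.03058346,  0.03163959, -0.00663596]), 'finger_gap': 0.08794623819020392}
```

View pics/scene0.png

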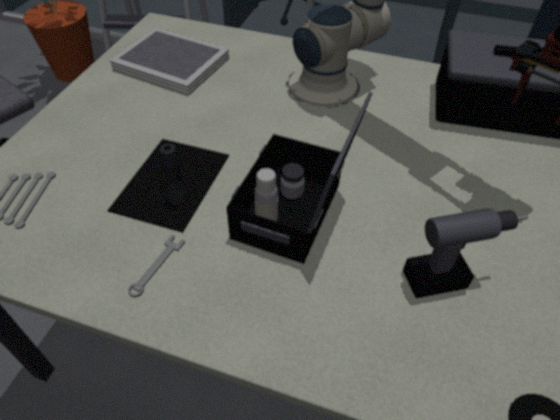

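View pics/top0.png

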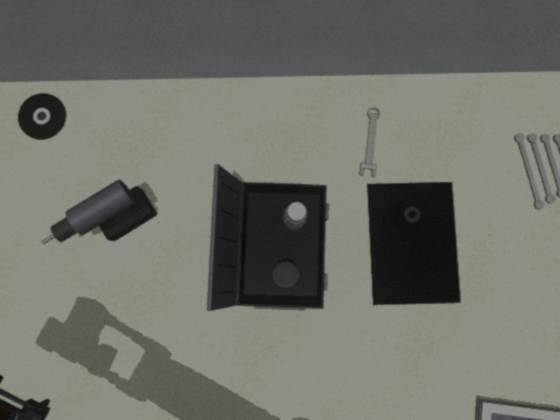

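The can stands in the case at top (297,213), with the jar at (286,273). The torch is already on the mat, its tail ring at (412,214). The lid leans out along columns 210–245. Next I'll measure them.

```bash
cat > h.py <<'E'
import numpy as np,cv2
def load(n): return dict(np.load(n))
def cloud(d):
    K=d["camera_matrix"];D=d["depth"];v,u=np.mgrid[:D.shape[0],:D.shape[1]]
    x=(u-K[0,2])/K[0,0]*D;y=-(v-K[1,2])/K[1,1]*D
    c=np.stack([x,y,-D,np.ones_like(D)],-1)
    P=c@np.linalg.inv(d["view"]).T
    P=P[...,:3].copy();P[D<=0]=np.nan
    return P
E
python3 - <<'E'
from h import *
d=load("top0.npz");P=cloud(d)
np.set_printoptions(precision=4,suppress=True)
for n,(u,v) in dict(can=(297,211),jar=(286,272),torch=(412,214),table=(345,260),mat=(440,270),
  rimTR=(323,187),rimBR=(321,303),rimTL=(247,186),lidT=(218,170),lidB=(210,306)).items():
    print(n,P[v,u],np.nanmedian(P[v-2:v+3,u-2:u+3].reshape(-1,3),0))
M=P.reshape(-1,3)
def reg(b,z0,z1,nm):
    x0,y0,x1,y1=b;q=P[y0:y1,x0:x1].reshape(-1,3);q=q[(q[:,2]>z0)&(q[:,2]<z1)]
    xy=q[:,:2].astype(np.float32)
    c,r=cv2.minEnclosingCircle(xy); print(nm,len(q),c,r,np.median(q,0),q.min(0),q.max(0))
reg((275,190,318,240),.155,.19,'can')
reg((265,250,310,300),.062,.09,'jar')
reg((390,190,440,240),.155,.18,'torch')
# rim
q=P[170:320,235:335].reshape(-1,3);q=q[(q[:,2]>.104)&(q[:,2]<.116)]
print('rim',len(q),cv2.minAreaRect(q[:,:2].astype(np.float32)))
q=P[150:320,195:240].reshape(-1,3);q=q[(q[:,2]>.12)]
c=q.mean(0);print('lid',c,np.linalg.svd(q-c)[2][2],q.min(0),q.max(0))
q=P[170:320,360:470].reshape(-1,3);q=q[(q[:,2]<.02)]
im=cv2.resize(d["frame"][150:320,200:470],None,fx=2.9,fy=2.9,interpolation=cv2.INTER_CUBIC)
cv2.imwrite("pics/crop0.png",cv2.convertScaleAbs(im,alpha=1.8))
for u,v in ((368,184),(452,182),(460,302),(373,304)): print('mat',P[v,u])
E
```

```text
can [0.5976 0.0239 0.17  ] [0.5977 0.0239 0.1698]
jar [0.4776 0.0464 0.0725] [0.4776 0.0464 0.074 ]
torch [ 0.5868 -0.2062  0.1697] [ 0.5873 -0.2071  0.1657]
table [ 0.5025 -0.0923 -0.0012] [ 0.5025 -0.0919 -0.    ]
mat [ 0.4748 -0.3088  0.0037] [ 0.4748 -0.3085  0.0052]
rimTR [ 0.6555 -0.036   0.1091] [ 0.6559 -0.0366  0.1087]
rimBR [ 0.4123 -0.0235  0.111 ] [ 0.4118 -0.0238  0.1077]
rimTL [0.6657 0.1273 0.0823] [0.6654 0.1269 0.0841]
lidT [0.6601 0.1689 0.2869] [0.6607 0.1689 0.2844]
lidB [0.4212 0.1845 0.2857] [0.4212 0.1844 0.2863]
can 323 (0.5982388854026794, 0.024642085656523705) 0.020430192351341248 [0.5976 0.0254 0.1691] [0.5781 0.0053 0.1558] [0.6186 0.0439 0.1742]
jar 440 (0.4738548994064331, 0.04680464044213295) 0.02558346651494503 [0.4735 0.0467 0.074 ] [0.4497 0.0225 0.0675] [0.499  0.0723 0.081 ]
torch 231 (0.5879742503166199, -0.20683623850345612) 0.017435405403375626 [ 0.5873 -0.2062  0.1647] [ 0.5711 -0.2239  0.1553] [ 0.604  -0.1904  0.1703]
rim 1196 ((0.5357592701911926, 0.052214473485946655), (0.18784983456134796, 0.2604108154773712), 86.75254821777344)
lid [0.5392 0.1652 0.223 ] [-0.0573 -0.9799  0.1909] [0.4124 0.1413 0.1201] [0.6717 0.19   0.2927]
mat [ 0.6777 -0.1519  0.0072]
mat [ 0.6788 -0.3498  0.0049]
mat [ 0.4017 -0.3495  0.0043]
mat [ 0.4018 -0.1506  0.0074]
```

View pics/crop0.png

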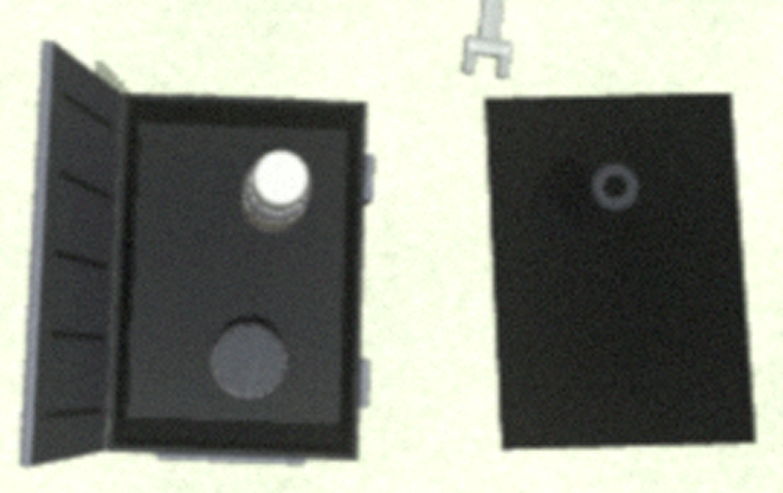

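Only the can has to move, since the torch is already on the mat and the jar is short. Before grasping I'll check the camera mount, the drill's extent and reachability.

```bash
cat >> h.py <<'E'
from scipy.spatial.transform import Rotation as Rn
YAW=-0.057
XC=np.array([np.cos(YAW),np.sin(YAW),0]);YC=np.array([-np.sin(YAW),np.cos(YAW),0])
def q(s):  # jaws along case x ; s=+1/-1
    R=np.stack([s*YC,s*XC,[0,0,-1]],1); return np.roll(Rn.from_matrix(R).as_quat(),1)
E
python3 - <<'E'
from h import *
from bench import *
np.set_printoptions(precision=3,suppress=True)
d=load("wrist0.npz");V=np.linalg.inv(d["view"]);s=state()
R=Rn.from_quat(np.roll(s["ee_rot"],-1)).as_matrix()
print("cam in tool",R.T@(V[:3,3]-s["ee_pos"]), "tool x,y",R[:,0],R[:,1])
P=cloud(load("top0.npz"));D=P[150:260,40:200].reshape(-1,3)
D=D[D[:,2]>.03];print("drill",np.nanmin(D,0),np.nanmax(D,0)); 
for y0 in (.25,.27,.29,.31): k=D[(D[:,1]<y0)];print(y0,len(k))
for sg in (1,-1):
  for p in ((.598,.0245,.38),(.598,.0245,.139),(.47,-.25,.139),(.51,.25,.38),(.51,.25,.25),(.52,.0,.127)):
    print(sg,p,inverse_kinematics(list(p),list(q(sg))))
E
```

```text
cam in tool [ 0.069  0.001 -0.153] tool x,y [-0.892  0.452  0.   ] [ 0.452  0.892 -0.002]
drill [0.544 0.341 0.03 ] [0.678 0.53  0.205]
0.25 0
0.27 0
0.29 0
0.31 0
1 (0.598, 0.0245, 0.38) [-0.016  0.179  0.865 -0.     2.098  0.041]
1 (0.598, 0.0245, 0.139) [-0.016  0.088  1.396 -0.     1.658  0.041]
1 (0.47, -0.25, 0.139) [-0.553 -0.09   1.574 -0.     1.658 -0.496]
1 (0.51, 0.25, 0.38) [ 0.396  0.091  0.96  -0.     2.09   0.453]
1 (0.51, 0.25, 0.25) [ 0.396  0.009  1.281 -0.     1.851  0.453]
1 (0.52, 0.0, 0.127) [-0.065 -0.121  1.624 -0.     1.639 -0.008]
-1 (0.598, 0.0245, 0.38) None
-1 (0.598, 0.0245, 0.139) None
-1 (0.47, -0.25, 0.139) None
-1 (0.51, 0.25, 0.38) None
-1 (0.51, 0.25, 0.25) None
-1 (0.52, 0.0, 0.127) None
```

Run:
```python
from h import *
from bench import *
np.set_printoptions(precision=3,suppress=True)
Q=list(q(1))
gripper_open()
move_l([.271,.535,.40],.25)
move_to([.598,.0245,.38],Q)
move_l([.598,.0245,.20],.2)
d=get_image("wrist");cv2.imwrite("pics/w1.png",cv2.convertScaleAbs(d["frame"],alpha=1.6))
move_l([.598,.0245,.139],.1)
s=state();print(s["time"],s["ee_pos"],s["ft_force"])
close();s=state();print(s["time"],s["finger_gap"],s["ft_force"],s["ee_pos"])
move_l([.598,.0245,.17],.08)
d=get_image("wrist");cv2.imwrite("pics/w2.png",cv2.convertScaleAbs(d["frame"],alpha=1.6))
s=state();print(s["time"],s["finger_gap"],s["ft_force"])
```

```text
5.225 [0.598 0.024 0.14 ] [ 0.429 -0.036 -0.117]
6.0333 0.041045014643724696 [-0.615  0.172 -1.047] [0.598 0.024 0.139]
6.625 0.04075986371111113 [ 0.181 -0.245 -3.876]
```

View pics/w2.png

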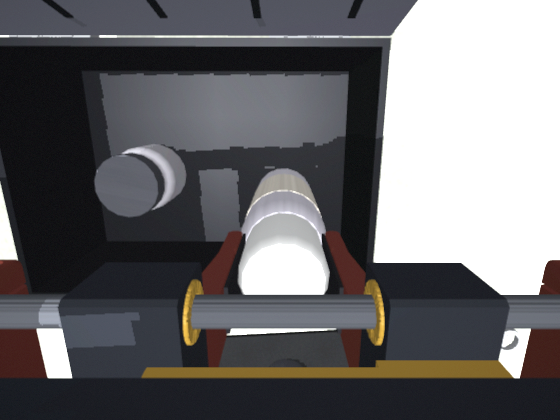

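The wrist view shows the can's cap between the fingers (285,270) with the can lifted. The gap is 41 mm and the load reads 3–4 N. The jar at (135,185) is undisturbed. Next I'll place the can on the mat.

Run:
```python
from h import *
from bench import *
np.set_printoptions(precision=3,suppress=True)
move_l([.598,.0245,.32],.15)
move_l([.47,-.25,.32],.18)
move_l([.47,-.25,.155],.15)
z=.155
while z>.1375:
    z-=.002; move_l([.47,-.25,z],.04)
    s=state(); f=s["ft_force"][2]
    if z<.143: print(round(z,4),f,s["ee_pos"][2])
    if f>-0.5: break   # support reached (hanging load about -3 N)
gripper_open(); hold(.2)
move_l([.47,-.25,.145],.05)
move_l([.47,-.25,.36],.2)
s=state();print(s["time"],s["ft_force"])
for n in ("top","scene"):
    d=get_image(n);cv2.imwrite(f"pics/{n}1.png",cv2.convertScaleAbs(d["frame"],alpha=1.6));np.savez(f"{n}1.npz",**d)
```

```text
0.141 -3.6632204269213675 0.14077307242728337
0.139 -1.9277269559306758 0.1389198513248179
0.137 5.871657759603541 0.13883086425055485
15.7083 [-0.573  0.337 -1.167]
```

View pics/scene1.png

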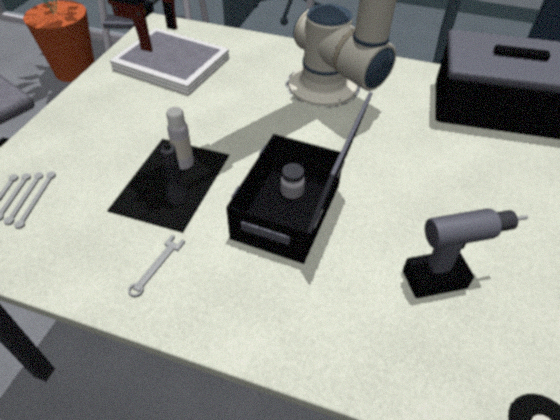

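The can is upright on the mat beside the torch, at scene (180,140). Next I'll push the lid over from behind with closed fingers along an arc, watching the force.

Run:
```python
from h import *
from bench import *
np.set_printoptions(precision=3,suppress=True)
P=cloud(load("top1.npz"));k=P[(P[...,2]>.155)&(P[...,2]<.18)&(P[...,1]<-.1)&(P[...,1]>-.36)&(P[...,0]>.38)&(P[...,0]<.7)]
for m in (k[:,0]<.53,k[:,0]>.53): print("tall",np.median(k[m],0),len(k[m]))
Q=list(q(1)); H=np.array([.5392,.1433,.1105])-.02*XC
def tcp(th,r=.14,hw=.010,t=.008):
    y=-np.cos(th)*r+t*np.sin(th); z=np.sin(th)*r+t*np.cos(th)
    return H+(y+hw)*YC+[0,0,z+.008]
close()
move_to(list(np.r_[(H+.11*YC)[:2],.42]),Q)
p=tcp(1.57); a=H+.11*YC; a[2]=p[2]
move_l(list(a),.2)
move_l(list(p+.045*YC),.15)
move_l(list(p),.08); s=state();print("vert",s["time"],s["ft_force"])
for th in np.arange(1.45,0.04,-.12):
    move_l(list(tcp(th)),.1); s=state(); print(round(th,2),s["ee_pos"]-tcp(th),s["ft_force"])
    if np.linalg.norm(s["ft_force"])>30: print("STOP");break
d=get_image("scene");cv2.imwrite("pics/scene2.png",cv2.convertScaleAbs(d["frame"],alpha=1.6))
print(state()["time"])
```

```text
tall [ 0.471 -0.247  0.169] 354
tall [ 0.587 -0.206  0.165] 237
vert 21.1333 [-0.756  0.849  0.332]
1.45 [-0.    -0.001 -0.   ] [-0.222 -0.094 -0.298]
1.33 [-0.    -0.001 -0.   ] [-0.848  0.112  0.219]
1.21 [-0. -0. -0.] [ 0.642 -0.499  0.203]
1.09 [-0. -0. -0.] [ 0.014 -0.282 -0.873]
0.97 [-0. -0. -0.] [-0.945  0.748  0.32 ]
0.85 [-0.    -0.001 -0.001] [ 0.345 -0.55   0.167]
0.73 [-0.    -0.001 -0.001] [ 0.21   0.752 -0.934]
0.61 [-0.    -0.    -0.001] [-0.487  0.303  0.416]
0.49 [-0.    -0.    -0.001] [0.057 0.32  0.228]
0.37 [-0.    -0.    -0.001] [-0.154  0.645 -0.312]
0.25 [-0.    -0.    -0.001] [-0.053 -0.323  0.399]
0.13 [-0.    -0.    -0.001] [ 0.622 -0.047  0.514]
24.9833
```

View pics/scene2.png

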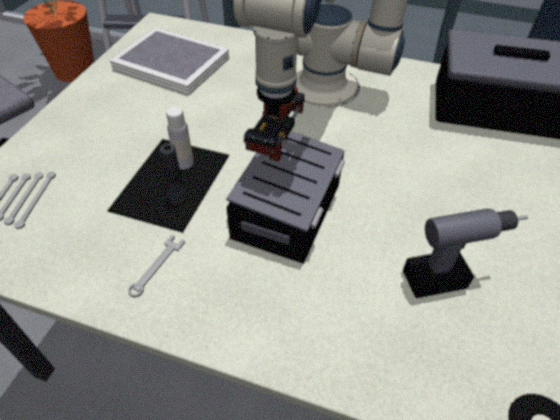

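The lid has swung over and is almost flat (scene 290,175). I'll press it down gently.

Run:
```python
from h import *
from bench import *
np.set_printoptions(precision=3,suppress=True)
s=state();p=np.array(s["ee_pos"])
for i in range(16):
    p[2]-=.002; move_l(list(p),.03); s=state();f=s["ft_force"]
    print(round(p[2],4),round(s["ee_pos"][2],4),f)
    if f[2]>14: break
hold(.3);print(state()["ft_force"])
p[2]+=.05;move_l(list(p),.1)
a=p+.12*YC*0;a[2]=.36;move_l(list(a),.2)
move_to([.40,.30,.40],list(q(1)))
for n in ("top","scene"):
    d=get_image(n);cv2.imwrite(f"pics/{n}3.png",cv2.convertScaleAbs(d["frame"],alpha=1.6));np.savez(f"{n}3.npz",**d)
P=cloud(d) if False else cloud(load("top3.npz"))
m=(P[...,2]>.09)&(P[...,2]<.15)&(P[...,0]>.43)&(P[...,0]<.65)&(P[...,1]>-.02)&(P[...,1]<.12)
k=P[m];A=np.c_[k[:,:2],np.ones(len(k))];c=np.linalg.lstsq(A,k[:,2],rcond=None)[0]
print("plane slope",c, "z mid",np.median(k[:,2]),len(k))
for y0 in (-.02,.01,.04,.07,.1):
    print(y0,np.median(k[(k[:,1]>y0)&(k[:,1]<y0+.02),2]))
for nm,x0,x1 in (("can",.42,.53),("torch",.53,.64)):
    g=P[(P[...,2]>.155)&(P[...,2]<.18)&(P[...,1]<-.15)&(P[...,1]>-.34)&(P[...,0]>x0)&(P[...,0]<x1)];print(nm,np.median(g,0))
print(state()["time"])
```

```text
0.1425 0.1426 [-0.769 -1.01   0.836]
0.1405 0.1405 [0.151 0.713 0.333]
0.1385 0.1383 [ 0.178 -0.874  0.856]
0.1365 0.1362 [-0.221  0.212 -0.112]
0.1345 0.1342 [0.742 1.089 0.475]
0.1325 0.1322 [-0.128 -0.4    0.227]
0.1305 0.1302 [-0.196 -0.171 -0.698]
0.1285 0.1283 [-0.189 -0.727  0.012]
0.1265 0.1268 [-1.159 -0.063  3.008]
0.1245 0.1267 [-3.827  0.088 11.207]
0.1225 0.1267 [-9.062 -0.159 19.466]
[-8.87  -0.4   19.424]
plane slope [ 0.    -0.     0.118] z mid 0.11803007950079003 7066
-0.02 0.11806943316875795
0.01 0.11800487764947176
0.04 0.1180870593886697
0.07 0.1180567710798428
0.1 0.1179408798038728
can [ 0.471 -0.247  0.169]
torch [ 0.587 -0.206  0.165]
31.05
```

View pics/scene3.png

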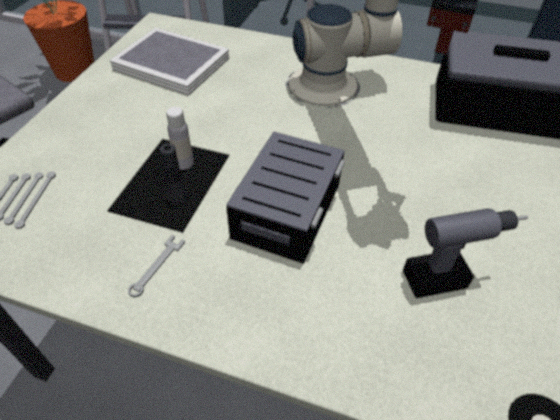

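View pics/top3.png

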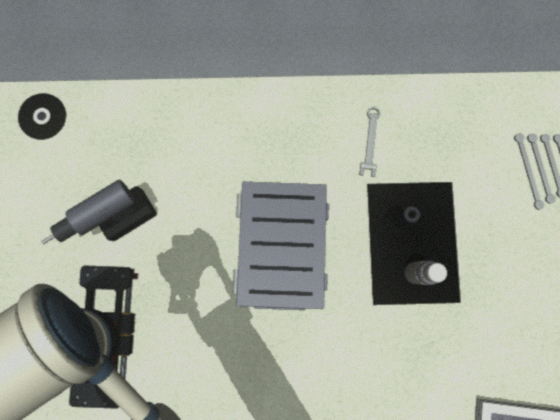

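The lid is shut and flat, with a uniform top at 118 mm (top 283,245). The can (435,272) and the torch (412,214) stand on the mat. The drill and spanner have not moved, and the robot is clear.

```bash
python3 -c "
from bench import *
hold(.3);print(state()['ft_force'],state()['time']);job_done()"
```

```text
[ 0.71903239 -1.00936602 -0.23729383] 31.35
the job is handed in; nothing more can be done
```

The tool case is shut and both tall things stand on the mat. I handed the job in at 31.4 s.

- **What I did:** Only the spray can was too tall in the case. I lifted it out by its cap and stood it on the mat. The torch was already on the mat, so I left it alone. I then pushed the lid over from behind with the closed fingers and pressed it down to about 19 N.
- **Lid:** The last check showed it flat with its outer face at 118 mm, level to within about 0.2 mm.
- **Can and torch:** The can stands at (0.471, -0.247) with its top at 169 mm, and the torch at (0.587, -0.206) with its top at 165 mm. Both match standing upright on the mat.
- **Other things:** The drill and the spanner looked unmoved in the pictures. The jar looked untouched while the lid was open, but I could not see it once the lid was shut.
- **Robot:** It was clear of everything, and no check failed or disagreed.

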